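# Work the ratchet press down onto a watch back

## Robot

A 7-joint arm with a two-finger parallel gripper is mounted at the origin on the work surface. World frame = base frame: x ahead of the robot, y to its left, z up, the work surface at z = 0. Lengths are in m, angles in rad, forces in N, time in s.
With the tool pointing down it reaches from about 0.425 to 0.95 m from the base axis. Payload 16.7 kg.
Tool frame: the origin (TCP) lies midway between the tips of the shut fingers; the grasp point (between the pads) lies 19 mm behind it (grip_depth is the distance from the TCP to the grasp point, in m); x points along the fingers, z is the direction in which the jaws open and shut, and the axes are right-handed (so a half turn about x gives the same grasp; the last joint's range is limited). The gripper opens to 94 mm and grips with 3 to 60 N. Pads are 16 mm wide; open, the fingers measure 119 mm over their backs; the gripper's body (75 mm by 177 mm) begins 78 mm behind the grasp point.
Start: joints at [1.054, 0.426, 0.074, 1.606, -0.034, 1.111, -0.067], TCP at [0.242, -0.63, 0.205] pointing down, gripper open.
Joint ranges: [-2.85, 2.85], [-0.5, 2.14], [-1.23, 1.37], [0.21, 2.46], [-1.02, 4.16], [0.16, 2.05], [-2.73, 2.73]. Speed limits (rad/s): [1.89, 1.89, 2.39, 2.39, 3.01, 3.01, 3.01].

## Interface

Orientations are given as a unit quaternion [x, y, z, w].
In Python, from cell import read_state, read_camera, hand_in, boxes_of, grip_depth gives the robot as it stands.
- The arm moves only by the tool drive_tool, never from a script. Its argument "deltas" is one flat list of numbers, 4 for each row, row after row: the shift along the tool's x, y, z in units of 25 mm (1.0 is 25 mm), then the turn about the tool's x in units of 10 degrees (1.0 is 10 degrees). In form: [x, y, z, yaw, x, y, z, yaw, ...]. A call has 1 to 5 rows; each row is the pose to reach, as a shift and turn from the pose commanded when the call began, along the tool's axes at that moment; what a row does not reach only later rows make up. A row lasts 1/8 s, in which the tool goes at most 62.5 mm and 10.7 degrees, less where a joint would pass 70% of its speed; a pose out of reach is approached as far as the arm can. A call with a gripper value outside its range is refused whole. "fingers" is the closure, from 0 (fully open) to 1 (shut), set as the call begins (left out, the last holds). The fingers move at their own pace and stop on an object; "force" is the grip in N (left out, the last holds). Time passes only in rows, so rows that repeat a pose let the fingers close. It gives the time, the measured TCP pose, the force and the opening at its end, in the units of the state.
- read_state(): the state, without advancing time (a new reading comes with each control period).
- read_camera(name): name is "scene" or "top" or "wrist"; returns a dict with "img" (480x640x3 uint8, red, green, blue), "K" (3x3 intrinsics, pixels), "D" ([k1, k2, p1, p2, k3] as OpenCV has them; the pictures are not rectified), "view" (4x4, takes a point from world to camera coordinates); the wrist camera has in their place "mount" (4x4, takes a point from camera to tool coordinates, whose origin is the TCP and whose axes are the tool frame's). Camera axes: x right, y down, z forward; pixel columns grow to the right and rows downward; lengths in m; the calibration is good to about 2 mm. A picture is of the moment at which its call begins: read the wrist's pose just before it. There is no depth.
- hand_in(): hands the job in, once; it reports no verdict.
Trained networks look in a picture, given as the dict that the camera call returned (one of the last four; its "shot" number tells which), for a name from the list of things; names that differ only in an ending like _2 or _b are one class to them, and where a whole thing is asked for, a point or a joint stands for the part that bears it (a point fixed in the world has none). Each returns a list of dicts, best first, with "p" (0 to 1); they miss things now and then, are a little off and sometimes report something else, mostly with a low value. They report only what shows in the picture. A call takes as long as a camera call.
- boxes_of(query, picture): "extent" ([left, top, right, bottom] in pixels, round what is visible of it).
The state is a dict: "time_s": time; "q": joint angles; "qvel": joint speeds; "joint_torque": joint torques, N m; "ee_pos": TCP position; "orientation": TCP orientation; "force": force on the tool from outside, world axes, zero at the start; "wrist_torque": the same for the moment, N m; "finger_gap": opening from 0.0 (shut) to 1.0 (fully open).
Only numpy, scipy, OpenCV 4.12 (cv2) and the standard library are available. Lean on these libraries where they do the work, as an engineer would, in place of code of your own. Each camera call takes 0.05 s, during which the arm holds its last target.

## Task

The ratchet press is set to raise its ram. Flip the selector on its handle over to the lowering side, then swing the handle back and forth until the upper die has come down onto the watch in the press, and let go. Do not knock the jar of dies about.

Things in the scene. Friction and masses are not known exactly. Their poses are not given: they have to be found in the camera images.
- press: Grey ratchet press fixed to the bench (not the small dark press without ratchet): round foot 150 mm across, column on the -x side 144 mm high, upright spindle. Origin on the bench under the spindle axis, z up. The watch lies between two white dies, open to view from +x. A toothed wheel turns with the spindle 151-161 mm up; its teeth, 20 degrees apart, cost up to 20 degrees of each driving stroke.
- handle: Ratchet handle: level steel bar, 16 mm wide, pointing along its own -x from the spindle axis to 185 mm out. Origin on that axis, 148 mm above the bench, z up; bar top at z = 28 mm. Swings 0.75 rad either way from the press's -x direction, to stops; stays where left. At the knob it takes about 5 N to drive, 3 N to swing back (the ratchet slips). Swung clockwise from above to lower the ram.
- knob_mid (a point): Centre of the black upright knob near the handle's end, 24 mm across, 44 mm high, spinning freely on its pin: 170 mm from the spindle axis along the handle, 51 mm above the handle's origin. Axes as the handle's.
- selector_post (a point): Centre of the upright post, 10 mm across, 24 mm high, 46 above the handle's origin, on the selector, a dark lever on the bar: pivot 55 mm from the spindle axis, post 42 mm farther out. Pushed past the middle (3 N) it snaps over. Rests 17 mm off the bar's mid-line, or 9 to 17 if riding on a tooth. In the handle's frame: -y side (start) drives anticlockwise, raising; +y side clockwise, lowering.
- ram (a joint): Height in m of the upper die (white, 44 mm across, under the press's head) above the watch: 0 is touching, 0.012 to 0.014 at the start. Each radian of spindle turn moves it 5 mm, down when clockwise seen from above. At 0 the screw stops and the handle can be driven no further.
- jar_mid (a point): Middle (half-way up) of a loose closed jar of dies, 64 mm across, 75 mm high, standing on the bench beside the press; leave it alone.

How it is judged:
On the way, in this order (a step that is already met when the one before it is completed fails the run):
1. the selector is flipped to the lowering side while the die is still well above the watch (y of selector_post in the frame of handle above 0.004 m and value of joint ram above 0.008 m), for 0.2 s.
2. the upper die has come down onto the watch (value of joint ram below 0.003 m), for 0.2 s.
At the end, for the whole second after the job is handed in: The upper die is down on the watch (less than 3 mm above it), the selector is still on the lowering side (post more than 3 mm to the bar's +y side of its middle line), the handle is at rest (value of joint ram below 0.003 m and y of selector_post in the frame of handle above 0.003 m and angular speed of handle below 0.1 rad/s); the robot touches nothing.
It fails at once if the jar of dies is knocked over or pushed more than 30 mm (distance of jar_mid from where it was at the start of the episode above 0.03 m or angle between jar_mid's own z axis and vertical above 0.5 rad).
It also fails if it takes over 67 s, if anything falls off the work surface, if the arm or the gripper's body presses on something with over 40 N, if the wrist force passes 120 N, or if a joint passes its speed limit or range.

## Working session

There is one attempt and no reset: what is moved stays moved. The work goes in short steps, Python scripts to look and compute and a tool call to move; the robot and the scene stay as the last step left them, time stands still between calls to the robot, and variables do not carry over. Pictures are saved under pics/ and viewed, and the job is handed in when it is done.

Besides the shell and the picture viewer there is one more tool, called after ">>>" by a JSON object that holds its "fn" and its "kwargs", one argument or row to a line. drive_tool: Moves the arm, as the interface text tells. Its arguments: {"type":"object","properties":{"deltas":{"type":"array"},"fingers":{"type":"number"},"force":{"type":"number"}},"required":["deltas"]}

```bash
mkdir -p pics; ls; python3 - <<'E'
from cell import *
import cv2,json
s=read_state();print({k:(v if not hasattr(v,'tolist') else v.tolist()) for k,v in s.items()})
print(grip_depth)
for n in ["scene","top","wrist"]:
    p=read_camera(n);cv2.imwrite(f"pics/a_{n}.png",p["img"][:,:,::-1])
    print(n,p["K"],p["D"],p.get("view"),p.get("mount"))
    for q in ["press","handle","knob_mid","selector_post","jar_mid","ram"]:
        print(q,[(round(b["p"],2),[round(float(x)) for x in b["extent"]]) for b in boxes_of(q,p)][:3])
print(read_state()["time_s"])
E
```

```text
pics
{'time_s': 0.0, 'q': [1.0545190100475927, 0.4267380407420394, 0.07386009246864134, 1.606620257563185, -0.03408176039987629, 1.110734363933144, -0.06710178289731931], 'qvel': [-0.0006293286633239099, 0.0013499359460374543, 0.00026890603249115394, 0.0013224151677889177, -0.0018384004129661314, -0.0007474796586295064, -0.0005372867172775711], 'joint_torque': [0.00040012237150222063, -93.58286619186401, 3.6670229583978653, -45.4190468788147, -0.04875051439739764, 0.019922451465390623, 8.26099858386442e-05], 'ee_pos': [0.24186892132236806, -0.6297232329388317, 0.20476599721828223], 'orientation': [0.40065880186303693, 0.5831725671338636, -0.4002298562182189, 0.58240736913583], 'force': [-0.002207501293153121, -0.5035240244405823, 0.1684753363048799], 'wrist_torque': [0.014408106459206937, -0.018352625138302103, 0.00028900040272608407], 'finger_gap': 1.000534312903091}
0.0188
scene [[461.25475542   0.         312.09185181]
 [  0.         461.25475542 244.33720378]
 [  0.           0.           1.        ]] [-0.12242028  0.          0.          0.          0.        ] [[-0.64403646  0.
[... 903 characters left out ...]
]
knob_mid [(0.84, [263, 170, 290, 309])]
selector_post [(0.82, [256, 203, 288, 250])]
jar_mid [(0.83, [367, 199, 404, 237])]
ram [(0.64, [240, 158, 324, 306])]
wrist [[390.6816366    0.         317.3718089 ]
 [  0.         390.6816366  236.94055433]
 [  0.           0.           1.        ]] [-0.07116312  0.          0.          0.          0.        ] None [[ 2.20477512e-04 -2.75380184e-01  9.61335376e-01 -1.79099347e-01]
 [-1.10978361e-04 -9.61335400e-01 -2.75380166e-01  7.96022609e-02]
 [ 9.99999970e-01 -4.59722910e-05 -2.42514079e-04 -1.48242901e-04]
 [ 0.00000000e+00  0.00000000e+00  0.00000000e+00  1.00000000e+00]]
press []
handle []
knob_mid []
selector_post []
jar_mid []
ram []
1.05
```

View pics/a_scene.png

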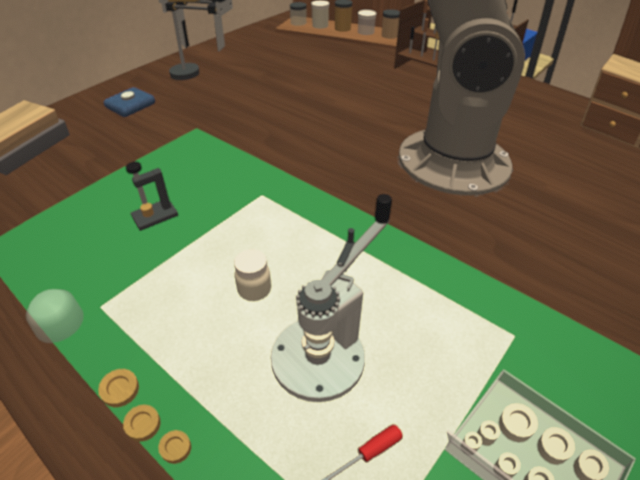

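View pics/a_top.png

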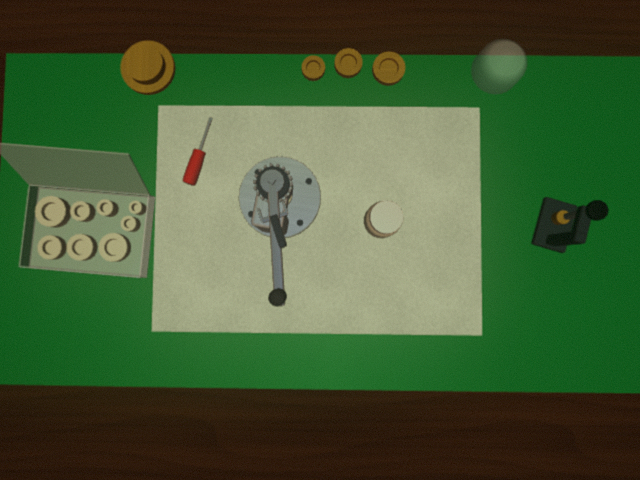

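```bash
python3 - <<'E'
import cv2
a=cv2.imread("pics/a_top.png")[140:330,210:430];cv2.imwrite("pics/a_topz.png",cv2.resize(a,None,fx=3.5,fy=3,interpolation=2))
a=cv2.imread("pics/a_scene.png")[170:420,230:430];cv2.imwrite("pics/a_scz.png",cv2.resize(a,None,fx=2.4,fy=2.4,interpolation=2))
E
```

```text
(no output)
```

View pics/a_topz.png

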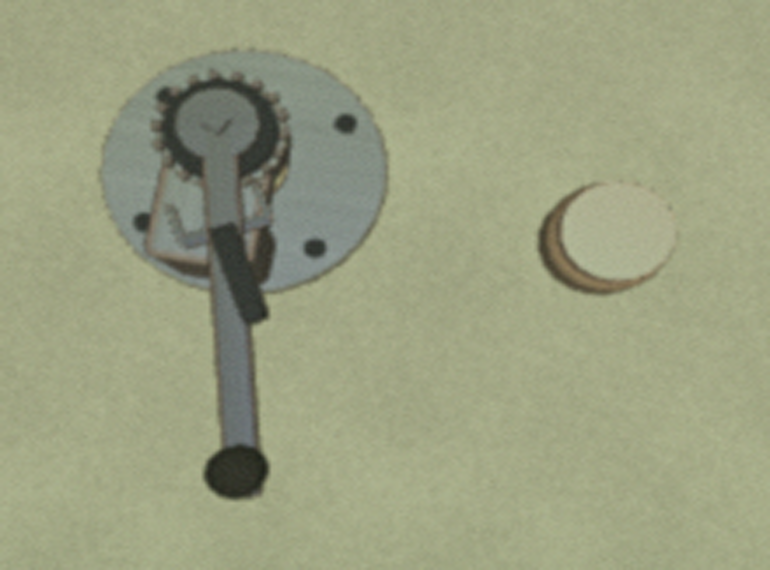

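View pics/a_scz.png

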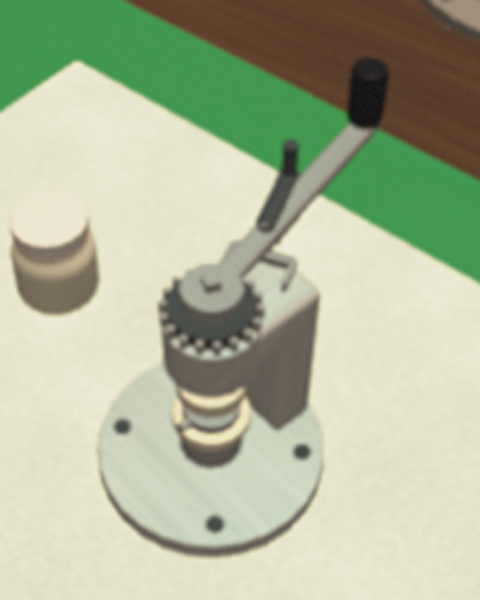

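```bash
cat > h.py <<'E'
import numpy as np,cv2
from cell import *
def ray(p,uv,s=None):
    n=cv2.undistortPoints(np.array([[uv]],float),p["K"],np.array(p["D"]))[0,0]
    d=np.array([n[0],n[1],1.])
    V=np.linalg.inv(p["view"])
    return V[:3,3],V[:3,:3]@d
def at_z(p,uv,z):
    o,d=ray(p,uv);return o+d*(z-o[2])/d[2]
def tri(rs):
    A=0;b=0
    for o,d in rs:
        d=d/np.linalg.norm(d);M=np.eye(3)-np.outer(d,d);A=A+M;b=b+M@o
    return np.linalg.solve(A,b)
def proj(p,X):
    V=np.array(p["view"]);r,_=cv2.Rodrigues(V[:3,:3])
    return cv2.projectPoints(np.atleast_2d(np.array(X,float)),r,V[:3,3],p["K"],np.array(p["D"]))[0][:,0]
E
python3 - <<'E'
from h import *
t=read_camera("top");s=read_camera("scene")
print("foot",at_z(t,(280,196.5),0.012),"hub",at_z(t,(272.5,181.5),0.176),"knobtop",at_z(t,(277.5,297),0.221),"jar",at_z(t,(386,217),0.075), at_z(t,(363+18,222),0))
print("hub tri",tri([ray(t,(272.5,181.5)),ray(s,(318,290))]))
print("knobtop tri",tri([ray(t,(277.5,297)),ray(s,(384,197.5))]))
print("post tri",tri([ray(t,(285,245)),ray(s,(351,231))]))
E
```

```text
foot [0.65772738 0.09678144 0.012     ] hub [0.65568073 0.09652402 0.176     ] knobtop [0.4882917 0.0833656 0.221    ] jar [ 0.61518197 -0.08671529  0.075     ] [ 0.61390013 -0.0888792   0.        ]
hub tri [0.65565579 0.09737624 0.17347113]
knobtop tri [0.48758028 0.08444736 0.22136658]
post tri [0.55925632 0.07705489 0.20045201]
```

```bash
python3 - <<'E'
from h import *
from scipy.spatial.transform import Rotation as R
s=read_state();M=R.from_quat(s["orientation"]).as_matrix();print(M.round(4),s["ee_pos"],s["time_s"])
g=np.array([0.562,0.03,0.24]);print("delta25",M.T@(g-s["ee_pos"])/0.025)
E
```

```text
[[-0.000e+00  9.335e-01  3.585e-01]
 [ 1.000e-04  3.585e-01 -9.335e-01]
 [-1.000e+00  0.000e+00 -1.000e-04]] [ 0.24199564 -0.63008077  0.20543994] 1.15
delta25 [ -1.38075756  21.41574648 -20.05854963]
```

>>> {"fn": "drive_tool", "kwargs": {
  "deltas": [-0.6, 1.6, -1.5, 0.5, -1.2, 3.2, -3, 1, -1.4, 5, -4.7, 1.5, -1.4, 6.8, -6.4, 2.1, -1.4, 8.5, -8, 2.1],
  "fingers": 1,
  "force": 20
}}

```text
time_s: 1.78
ee_pos: [0.3695, -0.3652, 0.2408]
orientation: [0.5, 0.499, -0.5, 0.5]
force: [1.6, -0.5, -0.0]
finger_gap: 0.502
```

```bash
cat > d.py <<'E'
from h import *
import sys
from scipy.spatial.transform import Rotation as R
s=read_state();M=R.from_quat(s["orientation"]).as_matrix()
print(M.round(3).tolist(),s["ee_pos"],s["time_s"],s["finger_gap"],s["force"])
for a in sys.argv[1:]:
    g=np.array(eval(a));print(a,"delta25",(M.T@(g-s["ee_pos"])/0.025).round(2))
E
python3 d.py "[0.562,0.03,0.24]"
```

```text
[[0.001, 1.0, -0.001], [-0.0, -0.001, -1.0], [-1.0, 0.001, 0.0]] [ 0.36946509 -0.36519616  0.24083344] 1.775 0.5017726646634942 [ 1.64409095 -0.50877709 -0.0254464 ]
[0.562,0.03,0.24] delta25 [  0.03   7.68 -15.82]
```

>>> {"fn": "drive_tool", "kwargs": {
  "deltas": [0, 1, -2, 0, 0, 2, -4, 0, 0, 3, -6, 0, 0, 4, -8.2, 0, 0, 5, -10.2, 0]
}}

```text
time_s: 2.4
ee_pos: [0.4942, -0.1102, 0.2409]
orientation: [0.5, 0.5, -0.5, 0.5]
force: [0.8, 0.3, -0.2]
finger_gap: 0.011
```

>>> {"fn": "drive_tool", "kwargs": {
  "deltas": [0, 1, -2, 0, 0, 2, -4, 0, 0, 2.7, -5.6, 0, 0.5, 2.7, -5.6, 0, 1, 2.7, -5.6, 0]
}}

```text
time_s: 3.02
ee_pos: [0.5608, 0.0272, 0.2147]
orientation: [-0.5, -0.5, 0.5, -0.5]
force: [-0.4, -0.1, 0.4]
finger_gap: 0.008
```

```bash
python3 d.py "[0.562,0.03,0.19]"; python3 - <<'E'
from h import *
for n in ["top","scene","wrist"]:
    p=read_camera(n);cv2.imwrite(f"pics/b_{n}.png",p["img"][:,:,::-1])
E
```

```text
[[-0.0, 1.0, -0.0], [-0.0, -0.0, -1.0], [-1.0, -0.0, 0.0]] [0.56081508 0.02722779 0.21468198] 3.025 0.007637213459891457 [-0.40087723 -0.06215272  0.39459086]
[0.562,0.03,0.19] delta25 [ 0.99  0.05 -0.11]
```

View pics/b_scene.png

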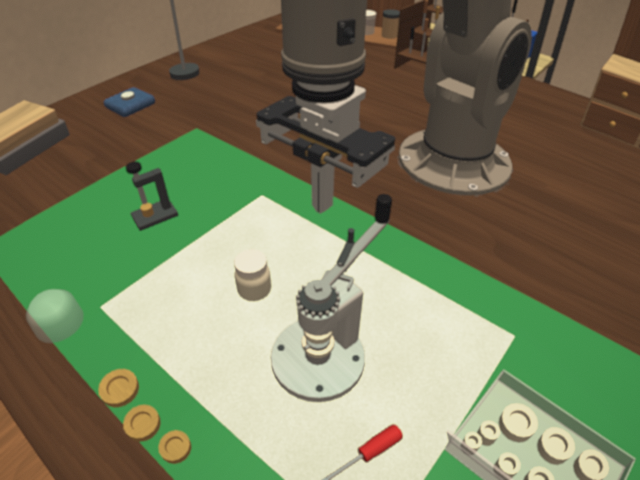

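View pics/b_wrist.png

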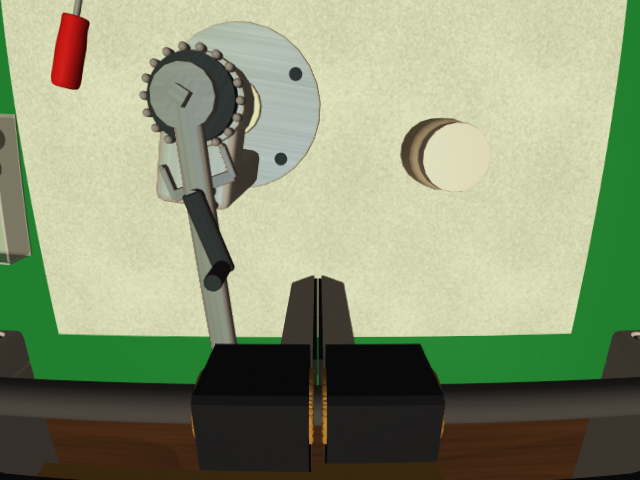

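```bash
cat >> h.py <<'E'
from scipy.spatial.transform import Rotation as R
def wcam():
    s=read_state();T=np.eye(4);T[:3,:3]=R.from_quat(s["orientation"]).as_matrix();T[:3,3]=s["ee_pos"]
    p=read_camera("wrist");p["view"]=np.linalg.inv(T@np.array(p["mount"]));return p
E
python3 - <<'E'
from h import *
p=wcam();print("post top",at_z(p,(213,283),0.206),"hub",at_z(p,(182,94),0.176))
E
```

```text
post top [0.56127314 0.080847   0.206     ] hub [0.65702615 0.09856965 0.176     ]
```

>>> {"fn": "drive_tool", "kwargs": {
  "deltas": [0.6, 0, -0.3, 0, 1.1, 0, -0.6, 0, 1.1, 0, -1.0, 0, 1.1, 0, -1.2, 0, 1.1, 0, -1.4, 0]
}}

```text
time_s: 3.85
ee_pos: [0.5613, 0.0634, 0.1883]
orientation: [0.5, 0.5, -0.5, 0.5]
force: [0.2, 0.6, -0.8]
finger_gap: 0.007
```

>>> {"fn": "drive_tool", "kwargs": {
  "deltas": [0, 0, -0.2, 0, 0, 0, -0.4, 0, 0, 0, -0.6, 0, 0, 0, -0.8, 0, 0, 0, -0.9, 0]
}}

```text
time_s: 4.47
ee_pos: [0.5611, 0.0858, 0.188]
orientation: [0.5, 0.5, -0.5, 0.5]
force: [1.0, -0.1, 1.2]
finger_gap: 0.005
```

```bash
python3 d.py; python3 - <<'E'
from h import *
for n in ["top","scene","wrist"]:
    p=wcam() if n=="wrist" else read_camera(n);cv2.imwrite(f"pics/c_{n}.png",p["img"][:,:,::-1])
    for q in ["handle","selector_post"]:
        print(n,q,[(round(b["p"],2),[round(float(x)) for x in b["extent"]]) for b in boxes_of(q,p)][:3])
E
```

```text
[[0.0, 1.0, 0.001], [0.0, 0.001, -1.0], [-1.0, 0.0, -0.0]] [0.56113129 0.08578197 0.18803787] 4.475 0.004614853943223257 [ 1.00338142 -0.11080059  1.16266349]
top handle []
top selector_post []
scene handle [(0.69, [305, 195, 394, 306])]
scene selector_post [(0.68, [318, 239, 366, 290]), (0.59, [305, 197, 394, 304])]
wrist handle [(0.86, [253, 55, 351, 470])]
wrist selector_post [(0.56, [266, 154, 349, 320])]
```

View pics/c_wrist.png

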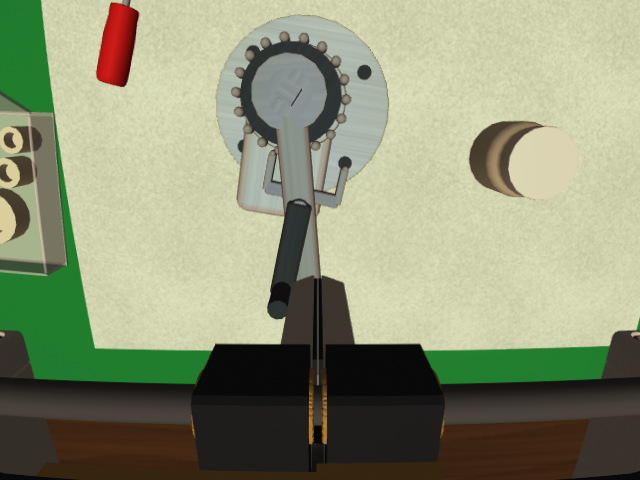

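>>> {"fn": "drive_tool", "kwargs": {
  "deltas": [-0.4, 0, 0.4, 0, -1.6, 0, 0.4, 0, -2.4, -1.0, 0.2, 0, -2.4, -2.4, 0.1, 0, -2.4, -2.95, 0.05, 0]
}}

```text
time_s: 5.55
ee_pos: [0.4863, 0.0836, 0.249]
orientation: [0.5, 0.5, -0.5, 0.5]
force: [0.1, 0.5, -0.4]
finger_gap: 0.009
```

>>> {"fn": "drive_tool", "kwargs": {
  "deltas": [0, 0, 0, 0, 0, 0, 0, 0, 0, 0, 0, 0],
  "fingers": 0.3
}}

```text
time_s: 5.92
ee_pos: [0.488, 0.084, 0.2478]
orientation: [0.5, 0.5, -0.5, 0.5]
force: [-0.4, 0.3, 0.3]
finger_gap: 0.287
```

```bash
python3 d.py; python3 - <<'E'
from h import *
for n in ["wrist"]:
    p=wcam() if n=="wrist" else read_camera(n);cv2.imwrite(f"pics/d_{n}.png",p["img"][:,:,::-1])
    for q in ["handle","knob_mid","selector_post"]:
        print(n,q,[(round(b["p"],2),[round(float(x)) for x in b["extent"]]) for b in boxes_of(q,p)][:3])
E
```

```text
[[-0.0, 1.0, -0.0], [0.0, -0.0, -1.0], [-1.0, -0.0, -0.0]] [0.48798742 0.0839698  0.24777522] 5.925 0.2870877992866363 [-0.35878282  0.28891843  0.27711848]
wrist handle [(0.73, [272, 0, 343, 295])]
wrist knob_mid [(0.88, [269, 0, 341, 291])]
wrist selector_post [(0.97, [273, 30, 341, 148]), (0.63, [226, 2, 378, 291])]
```

View pics/d_wrist.png

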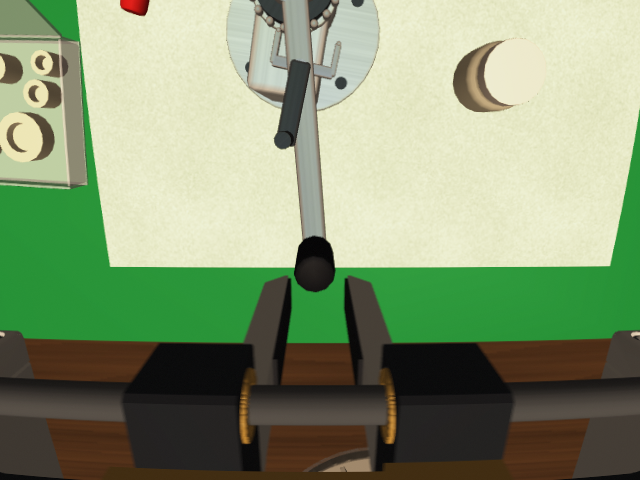

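```bash
python3 - <<'E'
from h import *
p=wcam();print("knob top",at_z(p,(315,274),0.221),proj(p,[read_state()["ee_pos"]]), read_state()["finger_gap"])
E
```

```text
knob top [0.48636404 0.08538947 0.221     ] [[317.26169217 291.6663794 ]] 0.4987951363388226
```

>>> {"fn": "drive_tool", "kwargs": {
  "deltas": [0, 0, 0, 0, 0.8, 0, -0.04, 0, 1.6, -0.05, -0.04, 0, 2.4, -0.05, -0.04, 0, 2.4, -0.05, -0.04, 0],
  "fingers": 0.3
}}

```text
time_s: 6.8
ee_pos: [0.4854, 0.0849, 0.1871]
orientation: [0.499, 0.501, -0.5, 0.5]
force: [-0.3, 0.0, -0.0]
finger_gap: 0.7
```

>>> {"fn": "drive_tool", "kwargs": {
  "deltas": [0, 0, 0, 0, 0, 0, 0, 0, 0, 0, 0, 0, 0, 0, 0, 0, 0, 0, 0, 0],
  "fingers": 1,
  "force": 15
}}

```text
time_s: 7.42
ee_pos: [0.4862, 0.0852, 0.1882]
orientation: [0.5, 0.5, -0.5, 0.5]
force: [-0.6, 0.6, 1.2]
finger_gap: 0.251
```

```bash
python3 d.py; python3 - <<'E'
from h import *
for n in ["wrist"]:
    p=wcam() if n=="wrist" else read_camera(n);cv2.imwrite(f"pics/e_{n}.png",p["img"][:,:,::-1])
# arc plan
c=np.array([.6565,.0967])
for a in np.arange(-0.8,0.81,0.1):
    print(round(a,2),(c+0.17*np.array([-np.cos(a),-np.sin(a)])).round(4))
E
```

```text
[[0.0, 1.0, 0.0], [0.0, 0.0, -1.0], [-1.0, 0.0, -0.0]] [0.48617077 0.08521082 0.18816081] 7.425 0.2506276175872119 [-0.56828466  0.63779328  1.16756187]
-0.8 [0.5381 0.2187]
-0.7 [0.5265 0.2062]
-0.6 [0.5162 0.1927]
-0.5 [0.5073 0.1782]
-0.4 [0.4999 0.1629]
-0.3 [0.4941 0.1469]
-0.2 [0.4899 0.1305]
-0.1 [0.4873 0.1137]
-0.0 [0.4865 0.0967]
0.1 [0.4873 0.0797]
0.2 [0.4899 0.0629]
0.3 [0.4941 0.0465]
0.4 [0.4999 0.0305]
0.5 [0.5073 0.0152]
0.6 [0.5162 0.0007]
0.7 [ 0.5265 -0.0128]
0.8 [ 0.5381 -0.0253]
```

View pics/e_wrist.png

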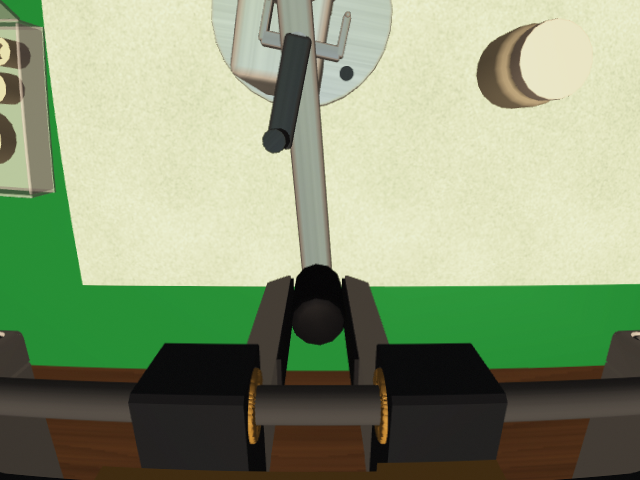

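>>> {"fn": "drive_tool", "kwargs": {
  "deltas": [0, 0.02, -0.8, 0, 0, 0.09, -1.48, 0, 0, 0.22, -2.14, 0, 0, 0.42, -2.79, 0, 0, 0.69, -3.42, 0]
}}

```text
time_s: 8.1
ee_pos: [0.502, 0.1711, 0.1881]
orientation: [-0.499, -0.501, 0.501, -0.5]
force: [-9.0, -0.5, 8.8]
finger_gap: 0.257
```

```bash
python3 d.py
```

```text
[[-0.002, 1.0, 0.001], [-0.001, 0.001, -1.0], [-1.0, -0.002, 0.001]] [0.5020399  0.17108691 0.1880571 ] 8.1 0.2573521189431266 [-9.01312579 -0.4579311   8.83058985]
```

>>> {"fn": "drive_tool", "kwargs": {
  "deltas": [0, 0.33, -0.6, 0, 0, 0.51, -0.88, 0, 0, 0.71, -1.16, 0, 0, 0.92, -1.42, 0, 0, 1.15, -1.68, 0]
}}

```text
time_s: 8.72
ee_pos: [0.5308, 0.2137, 0.1881]
orientation: [0.499, 0.501, -0.5, 0.5]
force: [-9.9, 2.7, 7.3]
finger_gap: 0.252
```

```bash
python3 d.py;  python3 - <<'E'
from h import *
for n in ["wrist","scene"]:
    p=wcam() if n=="wrist" else read_camera(n);cv2.imwrite(f"pics/f_{n}.png",p["img"][:,:,::-1])
a=cv2.imread("pics/f_scene.png")[170:420,230:430];cv2.imwrite("pics/f_scz.png",cv2.resize(a,None,fx=2.4,fy=2.4,interpolation=2))
E
```

```text
[[-0.002, 1.0, 0.001], [0.0, 0.001, -1.0], [-1.0, -0.002, -0.0]] [0.53078191 0.21370709 0.1880933 ] 8.725 0.2515502016474094 [-9.86431745  2.7242865   7.33482333]
```

View pics/f_wrist.png

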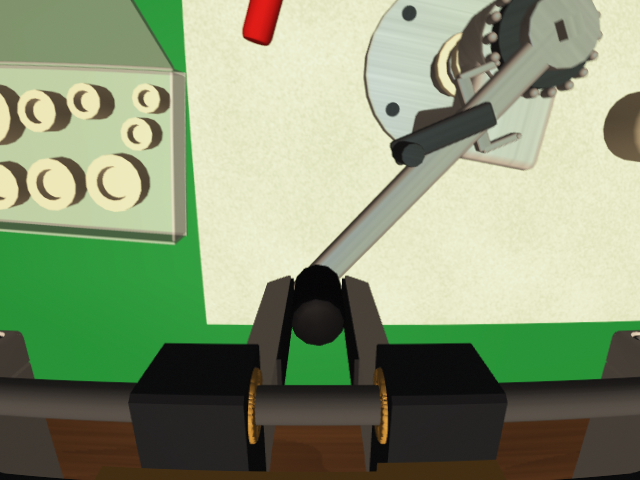

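View pics/f_scz.png

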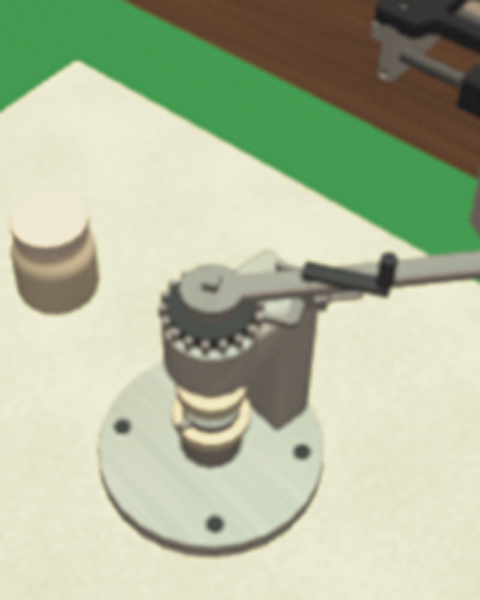

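>>> {"fn": "drive_tool", "kwargs": {
  "deltas": [0, 0.2, -0.24, 0, 0, 0.44, -0.47, 0, 0, 0.44, -0.47, 0]
}}

```text
time_s: 9.2
ee_pos: [0.5428, 0.2257, 0.1882]
orientation: [0.5, 0.501, -0.5, 0.5]
force: [-2.6, 4.9, 4.1]
finger_gap: 0.251
```

>>> {"fn": "drive_tool", "kwargs": {
  "deltas": [0, 0.26, -0.22, 0, 0, 0.54, -0.42, 0, 0, 0.54, -0.42, 0]
}}

```text
time_s: 9.57
ee_pos: [0.5562, 0.2337, 0.1881]
orientation: [-0.499, -0.5, 0.501, -0.5]
force: [-6.3, -7.7, 9.5]
finger_gap: 0.254
```

```bash
python3 d.py; python3 -c "
from math import *
print(atan2(.1,.1))"
```

```text
[[-0.002, 1.0, -0.0], [-0.002, -0.0, -1.0], [-1.0, -0.002, 0.002]] [0.55621764 0.23368651 0.18806974] 9.575 0.2540449804221433 [-6.33082486 -7.74917852  9.46718188]
0.7853981633974483
```

>>> {"fn": "drive_tool", "kwargs": {
  "deltas": [0, -0.74, 0.65, 0, 0, -1.41, 1.41, 0, 0, -1.97, 2.27, 0, 0, -2.39, 3.2, 0, 0, -2.66, 4.18, 0]
}}

```text
time_s: 10.2
ee_pos: [0.4915, 0.1296, 0.1884]
orientation: [0.501, 0.499, -0.499, 0.501]
force: [18.9, 0.3, -10.1]
finger_gap: 0.25
```

>>> {"fn": "drive_tool", "kwargs": {
  "deltas": [0, -0.09, 1.01, 0, 0, -0.07, 2.03, 0, 0, 0.11, 3.03, 0, 0, 0.44, 4.0, 0, 0, 0.8, 4.73, 0]
}}

```text
time_s: 10.82
ee_pos: [0.5118, 0.0125, 0.1884]
orientation: [0.501, 0.5, -0.499, 0.5]
force: [12.6, 9.7, -6.7]
finger_gap: 0.254
```

```bash
python3 d.py;  python3 - <<'E'
from h import *
for n in ["wrist","scene"]:
    p=wcam() if n=="wrist" else read_camera(n);cv2.imwrite(f"pics/g_{n}.png",p["img"][:,:,::-1])
a=cv2.imread("pics/g_scene.png")[170:420,230:430];cv2.imwrite("pics/g_scz.png",cv2.resize(a,None,fx=2.4,fy=2.4,interpolation=2))
E
```

```text
[[0.003, 1.0, 0.001], [0.002, 0.001, -1.0], [-1.0, 0.003, -0.002]] [0.51181963 0.01252302 0.1884038 ] 10.825 0.2540788959294724 [12.55972181  9.74310198 -6.67816219]
```

View pics/g_wrist.png

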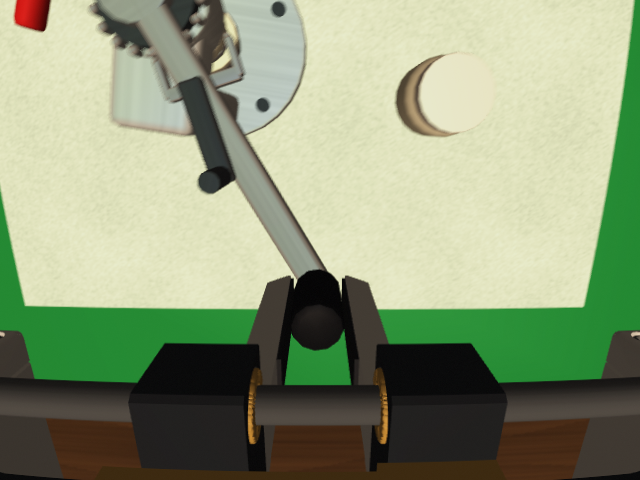

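View pics/g_scz.png

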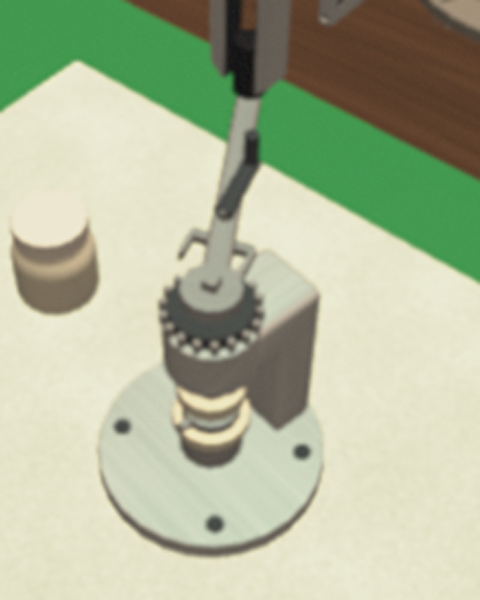

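>>> {"fn": "drive_tool", "kwargs": {
  "deltas": [0, -0.37, -0.74, 0, 0, -0.7, -1.7, 0, 0, -0.88, -2.7, 0, 0, -0.9, -3.72, 0, 0, -0.78, -4.74, 0]
}}

```text
time_s: 11.55
ee_pos: [0.4912, 0.1304, 0.1883]
orientation: [0.5, 0.499, -0.5, 0.5]
force: [9.4, -7.2, 0.3]
finger_gap: 0.252
```

>>> {"fn": "drive_tool", "kwargs": {
  "deltas": [0, 0.27, -0.98, 0, 0, 0.68, -1.9, 0, 0, 1.23, -2.76, 0, 0, 1.89, -3.52, 0, 0, 2.5, -4.05, 0]
}}

```text
time_s: 12.18
ee_pos: [0.5533, 0.2323, 0.1882]
orientation: [-0.5, -0.5, 0.5, -0.5]
force: [-3.7, -4.5, 9.4]
finger_gap: 0.254
```

```bash
python3 d.py;  python3 - <<'E'
from h import *
for n in ["wrist","scene"]:
    p=wcam() if n=="wrist" else read_camera(n);cv2.imwrite(f"pics/i_{n}.png",p["img"][:,:,::-1])
a=cv2.imread("pics/i_scene.png")[280:380,270:370]
b=cv2.imread("pics/a_scene.png")[280:380,270:370]
cv2.imwrite("pics/i_scz.png",cv2.resize(np.hstack([b,a]),None,fx=4,fy=4,interpolation=2))
E
```

```text
[[-0.001, 1.0, 0.0], [-0.001, 0.0, -1.0], [-1.0, -0.001, 0.001]] [0.55329037 0.2322808  0.18820652] 12.175 0.25376909895337624 [-3.67914587 -4.4870699   9.35171037]
```

View pics/i_scz.png

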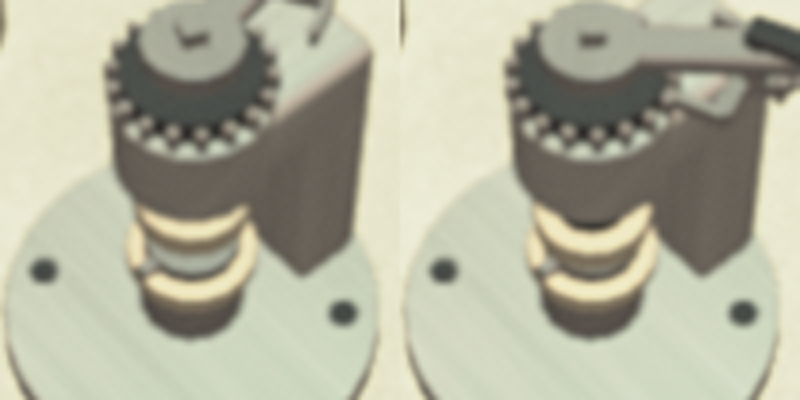

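>>> {"fn": "drive_tool", "kwargs": {
  "deltas": [0, -0.6, 0.53, 0, 0, -1.26, 1.29, 0, 0, -1.8, 2.15, 0, 0, -2.21, 3.08, 0, 0, -2.47, 4.06, 0]
}}

```text
time_s: 12.9
ee_pos: [0.4913, 0.1303, 0.1883]
orientation: [0.5, 0.5, -0.499, 0.5]
force: [7.8, 3.3, -0.8]
finger_gap: 0.253
```

>>> {"fn": "drive_tool", "kwargs": {
  "deltas": [0, -0.12, 1.01, 0, 0, -0.1, 2.03, 0, 0, 0.08, 3.03, 0, 0, 0.42, 4.0, 0, 0, 0.8, 4.73, 0]
}}

```text
time_s: 13.52
ee_pos: [0.5122, 0.0119, 0.1884]
orientation: [0.501, 0.5, -0.499, 0.5]
force: [4.2, 7.0, 0.0]
finger_gap: 0.248
```

```bash
python3 d.py
```

```text
[[0.001, 1.0, 0.0], [0.001, 0.0, -1.0], [-1.0, 0.001, -0.001]] [0.51218717 0.01190352 0.18836718] 13.525 0.24821850638291815 [4.22839895 6.99027656 0.00805946]
```

```bash
python3 - <<'E'
from h import *
p=read_camera("scene");cv2.imwrite("pics/j_scene.png",p["img"][:,:,::-1])
P=proj(p,[[.6565,.0967,.06],[.6565,.0967,.07]]);print(P)
for n in "abcfgij":
    a=cv2.imread(f"pics/{n}_scene.png")
    print(n,a[318:362,314:321].mean(axis=(1,2)).round().astype(int).tolist())
E
```

```text
[[316.64274207 338.47944869]
 [316.64103251 334.68510973]]
a [171, 156, 121, 97, 94, 95, 96, 96, 96, 95, 95, 95, 96, 97, 97, 97, 112, 158, 203, 219, 214, 181, 133, 107, 108, 127, 154, 168, 167, 146, 109, 104, 158, 209, 221, 219, 199, 145, 109, 99, 87, 80, 80, 80]
b [171, 156, 121, 98, 95, 96, 96, 96, 96, 96, 96, 96, 97, 97, 97, 97, 113, 159, 204, 219, 215, 182, 133, 108, 108, 128, 154, 169, 167, 147, 109, 104, 158, 210, 221, 220, 199, 146, 109, 100, 87, 80, 80, 80]
c [172, 157, 122, 99, 95, 96, 96, 96, 96, 96, 96, 96, 97, 98, 98, 97, 113, 159, 205, 220, 215, 183, 134, 109, 109, 128, 155, 169, 168, 147, 110, 104, 159, 210, 222, 220, 200, 146, 110, 100, 88, 81, 81, 80]
f [173, 158, 123, 99, 96, 97, 97, 98, 97, 97, 97, 97, 98, 98, 99, 98, 108, 150, 202, 220, 224, 218, 191, 142, 111, 108, 125, 154, 166, 149, 111, 106, 160, 212, 224, 221, 202, 148, 111, 102, 89, 82, 81, 81]
g [170, 156, 121, 98, 95, 95, 96, 96, 96, 96, 95, 95, 97, 97, 98, 97, 98, 128, 182, 213, 221, 218, 201, 156, 116, 105, 118, 143, 159, 146, 110, 104, 158, 209, 221, 220, 199, 146, 109, 99, 87, 80, 80, 80]
i [172, 158, 123, 99, 96, 97, 97, 97, 97, 97, 97, 97, 97, 99, 100, 100, 96, 78, 64, 111, 181, 216, 223, 221, 203, 157, 118, 107, 113, 114, 99, 105, 161, 212, 224, 222, 202, 148, 111, 101, 89, 82, 81, 81]
j [169, 155, 121, 98, 95, 96, 96, 96, 95, 96, 96, 96, 97, 97, 98, 99, 95, 78, 62, 110, 179, 214, 221, 218, 201, 155, 116, 106, 111, 112, 97, 103, 159, 210, 221, 219, 199, 146, 110, 100, 87, 80, 80, 80]
```

>>> {"fn": "drive_tool", "kwargs": {
  "deltas": [0, -0.41, -0.74, 0, 0, -0.64, -1.38, 0, 0, -0.81, -2.03, 0, 0, -0.92, -2.7, 0, 0, -0.94, -3.04, 0]
}}

```text
time_s: 14.2
ee_pos: [0.4888, 0.0882, 0.1884]
orientation: [0.5, 0.5, -0.5, 0.501]
force: [5.5, -4.5, 1.5]
finger_gap: 0.251
```

```bash
cat > e.py <<'E'
from h import *
s=read_state();print(s["time_s"],s["ee_pos"],s["force"])
for n in ["scene"]:
    p=read_camera("scene");a=p["img"][318:362,314:321].mean(axis=(1,2))
    print(a.round().astype(int).tolist())
    for i in range(22,30):
        if a[i]>=160>a[i+1]: print("edge",i+(a[i]-160)/(a[i]-a[i+1]));break
E
python3 e.py
```

```text
14.2 [0.48875068 0.08816613 0.18835437] [ 5.4670378  -4.51452591  1.45964176]
[171, 157, 121, 98, 95, 96, 97, 96, 97, 96, 96, 96, 97, 97, 99, 100, 96, 78, 61, 99, 166, 210, 221, 221, 208, 165, 121, 106, 109, 107, 94, 104, 160, 210, 222, 220, 200, 147, 110, 100, 88, 80, 81, 80]
edge 25.11637931034483
```

>>> {"fn": "drive_tool", "kwargs": {
  "deltas": [0, 0, -0.5, 0, 0, 0.02, -0.9, 0, 0, 0.06, -1.3, 0, 0, 0.13, -1.69, 0]
}}

```text
time_s: 14.75
ee_pos: [0.4914, 0.13, 0.1883]
orientation: [0.5, 0.5, -0.5, 0.5]
force: [-0.0, -5.0, 6.2]
finger_gap: 0.252
```

```bash
python3 e.py
```

```text
14.75 [0.4914081  0.13004366 0.18826475] [-4.02899661e-03 -5.04947500e+00  6.20690995e+00]
[176, 159, 122, 98, 96, 96, 97, 97, 97, 96, 96, 97, 97, 98, 99, 100, 97, 82, 58, 68, 134, 198, 220, 223, 217, 188, 139, 111, 107, 101, 90, 104, 161, 211, 223, 221, 201, 147, 110, 101, 89, 81, 81, 80]
edge 25.57560975609756
```

>>> {"fn": "drive_tool", "kwargs": {
  "deltas": [0, 0.03, -0.14, 0, 0, 0.06, -0.27, 0, 0, 0.09, -0.4, 0]
}}

```text
time_s: 15.18
ee_pos: [0.4935, 0.1398, 0.1882]
orientation: [-0.5, -0.5, 0.5, -0.5]
force: [-0.1, -4.2, 6.4]
finger_gap: 0.249
```

>>> {"fn": "drive_tool", "kwargs": {
  "deltas": [0, 0.04, -0.14, 0, 0, 0.08, -0.27, 0]
}}

```text
time_s: 15.42
ee_pos: [0.4954, 0.1466, 0.1882]
orientation: [-0.5, -0.5, 0.5, -0.5]
force: [-1.9, -5.3, 8.0]
finger_gap: 0.253
```

>>> {"fn": "drive_tool", "kwargs": {
  "deltas": [0, 0.05, -0.14, 0, 0, 0.1, -0.27, 0]
}}

```text
time_s: 15.68
ee_pos: [0.4977, 0.1534, 0.1882]
orientation: [-0.5, -0.5, 0.5, -0.5]
force: [-3.2, -4.2, 9.5]
finger_gap: 0.251
```

>>> {"fn": "drive_tool", "kwargs": {
  "deltas": [0, 0.05, -0.13, 0, 0, 0.11, -0.26, 0]
}}

```text
time_s: 15.92
ee_pos: [0.5001, 0.1601, 0.1882]
orientation: [-0.5, -0.5, 0.5, -0.5]
force: [-4.7, -3.3, 10.4]
finger_gap: 0.252
```

```bash
python3 e.py
```

```text
15.925 [0.5000968  0.16007965 0.18817958] [-4.71968362 -3.31874218 10.40002891]
[175, 159, 123, 99, 96, 97, 97, 98, 97, 97, 97, 97, 98, 98, 100, 101, 99, 86, 63, 55, 112, 183, 217, 223, 221, 202, 156, 118, 107, 102, 92, 105, 161, 212, 224, 222, 202, 148, 111, 101, 89, 81, 82, 81]
edge 25.907048008171603
```

>>> {"fn": "drive_tool", "kwargs": {
  "deltas": [0, 0.05, -0.13, 0, 0, 0.11, -0.25, 0]
}}

```text
time_s: 16.23
ee_pos: [0.5028, 0.1664, 0.1882]
orientation: [-0.5, -0.5, 0.5, -0.5]
force: [-6.5, -2.7, 10.5]
finger_gap: 0.253
```

>>> {"fn": "drive_tool", "kwargs": {
  "deltas": [0, 0.06, -0.13, 0, 0, 0.12, -0.25, 0]
}}

```text
time_s: 16.48
ee_pos: [0.5057, 0.1728, 0.1882]
orientation: [-0.5, -0.5, 0.5, -0.5]
force: [-7.4, -2.3, 9.8]
finger_gap: 0.254
```

>>> {"fn": "drive_tool", "kwargs": {
  "deltas": [0, 0.07, -0.12, 0, 0, 0.13, -0.24, 0]
}}

```text
time_s: 16.73
ee_pos: [0.5088, 0.1789, 0.1882]
orientation: [0.499, 0.5, -0.5, 0.5]
force: [-6.7, -2.0, 10.8]
finger_gap: 0.249
```

```bash
python3 e.py
```

```text
16.725 [0.50880478 0.17894849 0.18816776] [-6.66011089 -1.98743901 10.78307017]
[178, 160, 123, 99, 97, 97, 98, 97, 97, 97, 96, 97, 98, 98, 100, 101, 99, 88, 66, 53, 93, 161, 209, 222, 223, 211, 168, 124, 107, 103, 94, 106, 161, 212, 223, 221, 202, 148, 111, 101, 89, 81, 82, 81]
edge 26.187035069075453
```

>>> {"fn": "drive_tool", "kwargs": {
  "deltas": [0, 0.07, -0.12, 0, 0, 0.14, -0.23, 0]
}}

```text
time_s: 17.02
ee_pos: [0.5122, 0.1848, 0.1882]
orientation: [0.499, 0.5, -0.5, 0.5]
force: [-8.5, -1.0, 10.9]
finger_gap: 0.251
```

>>> {"fn": "drive_tool", "kwargs": {
  "deltas": [0, 0.08, -0.11, 0, 0, 0.15, -0.22, 0]
}}

```text
time_s: 17.27
ee_pos: [0.5157, 0.1906, 0.1882]
orientation: [0.499, 0.501, -0.5, 0.5]
force: [-8.8, -0.2, 11.4]
finger_gap: 0.251
```

>>> {"fn": "drive_tool", "kwargs": {
  "deltas": [0, 0.08, -0.11, 0, 0, 0.16, -0.22, 0]
}}

```text
time_s: 17.52
ee_pos: [0.5196, 0.1963, 0.1882]
orientation: [0.499, 0.501, -0.5, 0.5]
force: [-9.0, 0.8, 11.7]
finger_gap: 0.251
```

```bash
python3 e.py
```

```text
17.525 [0.51960878 0.19627252 0.18816786] [-8.99570872  0.83141592 11.66141943]
[170, 157, 123, 99, 96, 97, 98, 97, 97, 97, 97, 97, 98, 99, 100, 100, 99, 89, 69, 51, 79, 145, 204, 221, 224, 215, 180, 131, 109, 104, 96, 107, 162, 212, 223, 222, 202, 148, 111, 101, 89, 81, 82, 81]
edge 26.411591355599214
```

>>> {"fn": "drive_tool", "kwargs": {
  "deltas": [0, 0.08, -0.1, 0, 0, 0.16, -0.21, 0]
}}

```text
time_s: 17.82
ee_pos: [0.5235, 0.2017, 0.1882]
orientation: [0.499, 0.501, -0.5, 0.5]
force: [-9.9, 2.0, 11.0]
finger_gap: 0.252
```

>>> {"fn": "drive_tool", "kwargs": {
  "deltas": [0, 0.09, -0.1, 0, 0, 0.17, -0.2, 0]
}}

```text
time_s: 18.08
ee_pos: [0.5277, 0.2069, 0.1882]
orientation: [0.499, 0.501, -0.5, 0.5]
force: [-9.2, 2.2, 10.6]
finger_gap: 0.257
```

>>> {"fn": "drive_tool", "kwargs": {
  "deltas": [0, 0.09, -0.1, 0, 0, 0.18, -0.2, 0]
}}

```text
time_s: 18.32
ee_pos: [0.5321, 0.212, 0.1882]
orientation: [0.499, 0.501, -0.5, 0.5]
force: [-10.2, 3.2, 10.6]
finger_gap: 0.249
```

>>> {"fn": "drive_tool", "kwargs": {
  "deltas": [0, 0.09, -0.09, 0, 0, 0.18, -0.19, 0]
}}

```text
time_s: 18.58
ee_pos: [0.5366, 0.2168, 0.1882]
orientation: [0.499, 0.501, -0.5, 0.5]
force: [-9.5, 3.1, 11.6]
finger_gap: 0.249
```

```bash
python3 e.py
```

```text
18.575 [0.53663967 0.21684863 0.18819673] [-9.48022366  3.0651686  11.61908046]
[176, 159, 123, 99, 96, 97, 97, 97, 97, 97, 97, 97, 97, 99, 99, 101, 99, 90, 74, 52, 64, 130, 197, 221, 224, 219, 193, 143, 112, 105, 100, 109, 162, 212, 223, 221, 202, 148, 111, 101, 89, 82, 81, 82]
edge 26.657389635316697
```

>>> {"fn": "drive_tool", "kwargs": {
  "deltas": [0, 0.09, -0.09, 0, 0, 0.18, -0.18, 0]
}}

```text
time_s: 18.88
ee_pos: [0.5411, 0.2213, 0.1882]
orientation: [0.499, 0.501, -0.5, 0.5]
force: [-10.5, 1.7, 11.8]
finger_gap: 0.253
```

>>> {"fn": "drive_tool", "kwargs": {
  "deltas": [0, 0.1, -0.08, 0, 0, 0.2, -0.17, 0]
}}

```text
time_s: 19.12
ee_pos: [0.5457, 0.2255, 0.1882]
orientation: [0.499, 0.501, -0.5, 0.5]
force: [-13.0, 1.9, 13.4]
finger_gap: 0.254
```

>>> {"fn": "drive_tool", "kwargs": {
  "deltas": [0, 0.1, -0.08, 0, 0, 0.2, -0.16, 0]
}}

```text
time_s: 19.38
ee_pos: [0.5505, 0.2294, 0.1881]
orientation: [0.499, 0.501, -0.5, 0.499]
force: [-14.9, 0.7, 14.1]
finger_gap: 0.255
```

```bash
python3 e.py
```

```text
19.375 [0.55047679 0.22939468 0.18808662] [-14.91502184   0.68415391  14.08300004]
[176, 160, 123, 99, 97, 97, 98, 97, 97, 97, 97, 97, 98, 99, 100, 100, 99, 91, 76, 55, 63, 128, 197, 221, 224, 219, 197, 149, 114, 105, 100, 109, 162, 212, 223, 221, 202, 148, 111, 101, 89, 81, 81, 81]
edge 26.763833992094863
```

```bash
python3 - <<'E'
from h import *
for n in ["wrist","scene"]:
    p=wcam() if n=="wrist" else read_camera(n);cv2.imwrite(f"pics/k_{n}.png",p["img"][:,:,::-1])
a=cv2.imread("pics/k_scene.png")[280:380,270:370]
b=cv2.imread("pics/a_scene.png")[280:380,270:370]
cv2.imwrite("pics/k_scz.png",cv2.resize(np.hstack([b,a]),None,fx=4,fy=4,interpolation=2))
E
```

```text
(no output)
```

View pics/k_scz.png

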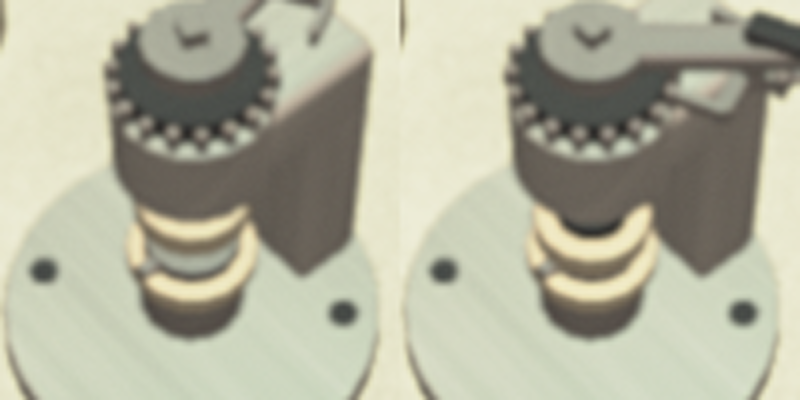

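View pics/k_wrist.png

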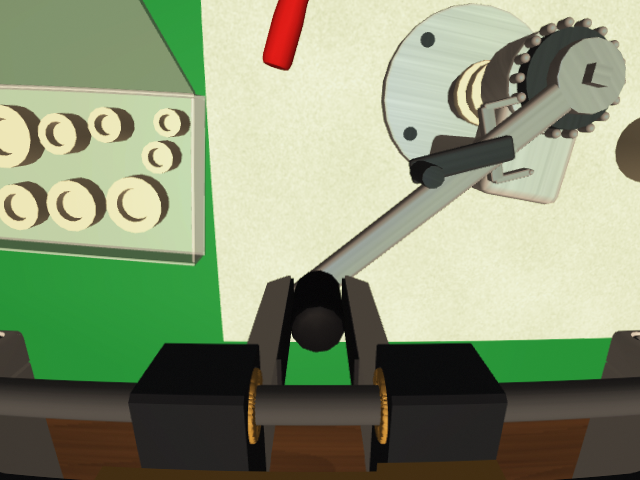

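>>> {"fn": "drive_tool", "kwargs": {
  "deltas": [0, -0.04, 0.02, 0, 0, -0.04, 0.02, 0, 0, -0.04, 0.02, 0, 0, -0.04, 0.02, 0],
  "fingers": 0.3
}}

```text
time_s: 20.02
ee_pos: [0.5516, 0.2278, 0.188]
orientation: [0.5, 0.5, -0.5, 0.5]
force: [-0.4, 0.3, -1.2]
finger_gap: 0.642
```

>>> {"fn": "drive_tool", "kwargs": {
  "deltas": [-0.6, 0, 0, 0, -1.2, 0, 0, 0, -2.4, 0, 0, 0, -3.6, 0, 0, 0, -4.4, 0, 0, 0]
}}

```text
time_s: 20.65
ee_pos: [0.5519, 0.2282, 0.3009]
orientation: [0.501, 0.5, -0.499, 0.5]
force: [0.5, 0.3, -1.1]
finger_gap: 0.696
```

>>> {"fn": "drive_tool", "kwargs": {
  "deltas": [0, -0.5, 0, 0, 0, -1, 0, 0, 0, -1, 0, 0, 0, -1, 0, 0, 0, -1, 0, 0]
}}

```text
time_s: 21.28
ee_pos: [0.5267, 0.2278, 0.2977]
orientation: [0.5, 0.5, -0.5, 0.5]
force: [0.1, 0.7, -0.1]
finger_gap: 0.7
```

```bash
python3 e.py; python3 - <<'E'
from h import *
for n in ["wrist","scene"]:
    p=wcam() if n=="wrist" else read_camera(n);cv2.imwrite(f"pics/l_{n}.png",p["img"][:,:,::-1])
E
```

```text
21.275 [0.5267135  0.22779378 0.2976993 ] [ 0.14009253  0.65900289 -0.12008216]
[175, 158, 122, 98, 96, 97, 96, 96, 97, 96, 96, 96, 97, 98, 99, 100, 98, 90, 75, 55, 62, 127, 196, 220, 223, 218, 195, 147, 113, 104, 99, 108, 161, 211, 222, 220, 200, 147, 110, 100, 88, 81, 81, 81]
edge 26.734653465346536
```

View pics/l_wrist.png

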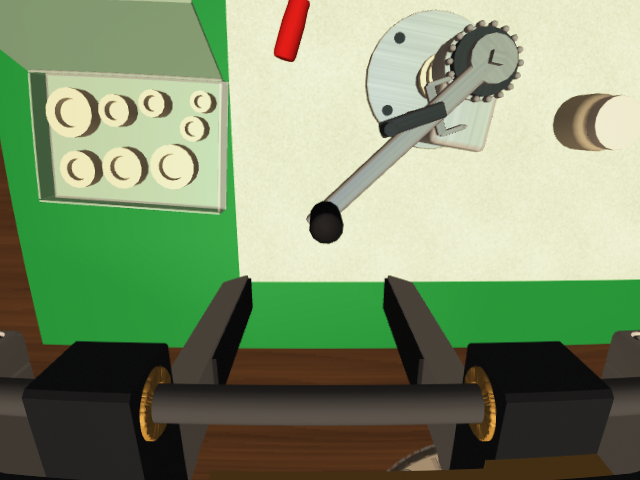

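View pics/l_scene.png

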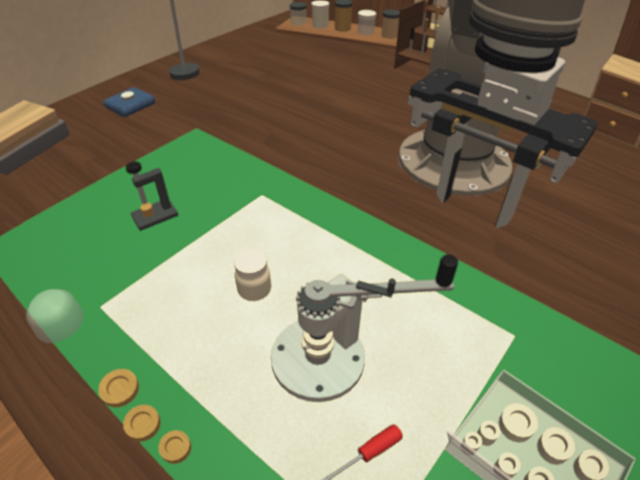

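```bash
python3 -c "
from cell import *
print(hand_in())"
```

```text
the job is handed in; nothing more can be done
None
```

I flipped the selector to the lowering side and swung the handle through three driving strokes, which brought the upper die down to the watch. Then I let go of the knob and handed the job in at about 21.5 s of the 67 s allowed.

**Ram:** In the scene camera the die's lower edge moved down about 5.3 px. That is roughly 13.5–14 mm, against a starting gap of 12–14 mm. The edge was unchanged after I released the knob. I estimate the remaining gap at under 1 mm.

**Not confirmed:** I never felt a clear, separate stop for the screw reaching the watch. The force rose to about 15 N at the end of the third stroke, but the handle was also near its own stop there. I did not try a fourth stroke to check that it was blocked.

**Selector, handle and jar:** The last pictures show the selector post clearly on the +y side and the handle free of the gripper. The jar is where it stood at the start. The tool force reads about zero, with the gripper about 110 mm above where it held the knob.

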